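# Lock the desk lamp's stem with its second nut

### The job

Two desk-lamp bases are being put together on the desk; the finished one already carries its grey lamp tube, while on the other, whose threaded stem is still bare, the upper nut stands clear of the spring washer that lies on the lower nut. Run that upper nut down its threaded stem (clockwise seen from above) and tighten it firmly until it squashes the spring washer flat, so that it locks against the lower nut, then let go and move clear. Do not turn the lower nut along with it, do not touch the finished base, and do not knock the other things on the desk about.

Things in the scene. Friction and masses are not known exactly. Their poses are not given: they have to be found in the camera images.
- lamp_base: unfinished lamp base: grey round foot, 150 mm across, 26 mm high in the middle, fixed to the desk; a steel threaded stem, 20 mm thick, rises upright from its centre to 97 mm above the desk. Origin: centre of the underside, on the stem's axis, z up. Up the stem: first nut (26 to 42 mm above the desk), spring washer (29 mm across, 42 to 46 mm), a gap of 2 to 4 mm, the jam nut
- jam_nut: upper nut of the unfinished base: steel hexagon, 30 mm across flats, 34.6 over corners, 16 mm high. Origin: centre of its underside, on the stem's axis; x is square to one pair of flats, z up. Right-hand thread: a turn clockwise from above lowers it 4 mm; runs freely (0.03 N m) and stays where left, until it meets the washer at point seat. A 100 N grip on two flats carries 0.7 N m
- first_nut: the lower, first nut of the unfinished base: same hexagon, 30 mm across flats, 16 mm high, origin at the centre of its underside, 26 mm above the desk; x square to a pair of flats. It is tight on the base and must stay as it is; fingers that reach below the spring washer grip it too and can turn it.
- first_nut_corner (a point): the upper end of one of the corners of the first nut, 17.3 mm from the stem's axis
- seat (a point): on the stem's axis, 46 mm above the desk: top of the unsquashed spring washer, where the jam nut's underside meets it. From there turning takes 0.35 N m, rising to 0.5 (0.15 to 0.3 felt at a standstill), to squash the washer over 1 rad (0.64 mm); then it is flat, the nut hard up and the torque soars past 0.6. It does not spring back, but anticlockwise it loosens easily
- done_base: the finished lamp base: same foot, stem and nuts, its upper nut already tight on its washer with no gap, and a grey lamp tube, 22 to 30 mm thick, over the stem from 64 to 150 mm above the desk; fixed; to be left alone. Origin: centre of the underside.
- wrench: loose open-ended wrench, 160 mm long, lying between the bases; not needed; origin on its underside
- screwdriver: loose screwdriver, lying; not needed; origin on its underside
- shade: loose grey conical lamp shade, 140 mm across, 105 mm high, standing on its rim; not needed; origin at the centre of its underside
- mug: loose white mug, 80 mm across, 95 mm high; not needed; origin at the centre of its underside
- screw_tray: loose black divided tray, 90 by 130 mm, 30 mm high; not needed; origin at the centre of its underside
- stapler: loose black stapler, 140 mm long, 36 mm wide, 47 mm high; not needed; origin at the centre of its underside
- tape_roll: loose roll of clear tape lying flat, 52 mm across, 19 mm high; not needed; origin at the centre of its underside
Mind the look-alikes: they are no part of the job. What is shaped like the lamp_base but brown or yellow is not meant.

How it is judged:
At the end, for the whole second after the job is handed in: the jam nut is tight: its underside is at least 0.4 mm lower than where it first meets the unsquashed spring washer (flat is 0.64 mm), at rest; the first nut's corner is within 3 mm of where it was (z of jam_nut in the frame of seat below -0.0004 m and angular speed of jam_nut below 0.05 rad/s and distance of first_nut_corner from where it was at the start of the episode below 0.003 m); the robot touches nothing.
It fails at once if the first nut is turned (its corner moves more than 3 mm) (distance of first_nut_corner from where it was at the start of the episode above 0.003 m).
It fails at once if the finished base is touched (more than 1 N) (contact force between any of the arm, the fingers and done_base above 1 N).
It fails at once if another thing on the desk is moved more than 20 mm (distance of any of wrench, screwdriver, shade, mug, screw_tray, stapler, tape_roll from where it was at the start of the episode above 0.02 m).
It also fails if it takes over 72 s, if anything falls off the work surface, if the arm or the gripper's body presses on something with over 40 N, if the wrist force passes 120 N, or if a joint passes its speed limit or range.

### The arm

A 6-joint arm with a two-finger parallel gripper is mounted at the origin on the work surface. World frame = base frame: x ahead of the robot, y to its left, z up, the work surface at z = 0. Lengths are in m, angles in rad, forces in N, time in s.
With the tool pointing down it reaches from about 0.275 to 0.85 m from the base axis. Payload 5.2 kg.
Tool frame: the origin (TCP) lies at the very end of the fingers, on their centre line; the grasp point (between the pads) lies 19 mm behind it; z points along the fingers, y is the line along which they close (so a half turn about z gives the same grasp; the last joint's range is limited). The gripper opens to 85 mm and grips with 20 to 120 N. Pads are 22 mm wide; open, the fingers measure 114 mm over their backs; the gripper's body (76 mm by 85 mm) begins 54 mm behind the grasp point. The pads swing forward as they close: fully open they stand 13 mm farther back than shut.
Start: joints at [0.917, 0.259, 1.535, -0, 1.348, -0.203], TCP at [0.24, 0.495, 0.231] pointing down, gripper open.
Joint ranges: [-3.14, 3.14], [-0.91, 2.08], [0.19, 2.58], [-1.22, 4.36], [0.22, 2.71], [-3.12, 3.12]. Speed limits (rad/s): [2.57, 2.57, 3.14, 3.14, 3.14, 3.14].

### API

Orientations are given as a unit quaternion [x, y, z, w].
In Python, from workcell import * gives the robot as it stands.
- The arm moves only by the shell command python3 -m handwheel 'ROWS' [OPENING] [FORCE]. ROWS is JSON, a list of rows, each an object with "linear": the shift along the world's x, y, z in cm, a list of three; "twist": the turn, a rotation vector about the world's x, y, z in rad, a list of three. A call has 1 to 5 rows; each row shifts and turns the commanded pose from where the row before left it; what a row does not reach is not made up. A row lasts 1/8 s, in which the tool goes at most 62.5 mm and 10.7 degrees, less where a joint would pass 70% of its speed; a pose out of reach is approached as far as the arm can. A call is refused whole if a number of a shift passes 6.25 or a number of a turn 0.188, either way. A call with a gripper value outside its range is refused whole. OPENING is the opening, from 0 (shut) to 1 (fully open), set as the call begins (- or left out, the last holds). The fingers move at their own pace and stop on an object; FORCE is the grip in N (left out, the last holds). Time passes only in rows, so rows that do not move let the fingers close. It gives the time, the measured TCP pose, the force, the opening and the grip force at its end, in the units of the state.
- observe(): the state, without advancing time (a new reading comes with each control period).
- capture(name): name is "scene" or "top" or "wrist"; returns a dict with "pixels" (384x512x3 uint8, red, green, blue), "z_map" (384x512 float32, m along the optical axis (not along the pixel's ray), 0 where there is no reading), "fx", "fy", "cx", "cy" (pixels), "k1" (the pictures are not rectified: a ray, as slopes to the right and down, at radius r is drawn at 1 + k1 r^2 times it, then the intrinsics apply), "camera_from_world" (4x4, takes a point from world to camera coordinates); the wrist camera has in their place "hand_eye" (4x4, takes a point from camera to tool coordinates, whose origin is the TCP and whose axes are the flange's). Camera axes: x right, y down, z forward; pixel columns grow to the right and rows downward; lengths in m; the calibration is good to about 2 mm. A picture is of the moment at which its call begins: read the wrist's pose just before it.
- hand_in(): hands the job in; it is judged then, once.
The state is a dict: "clock": time; "joint_pos": joint angles; "joint_vel": joint speeds; "effort": joint torques, N m; "ee_pos": TCP position; "tool_rot": TCP orientation; "contact_force": force on the tool from outside, world axes, zero at the start; "ft_torque": the same for the moment, N m; "grip_width": opening from 0.0 (shut) to 1.0 (fully open); "grasp_force": force on a finger pad.
Only numpy, scipy, OpenCV 4.12 (cv2) and the standard library are available. Lean on these libraries where they do the work, as an engineer would, in place of code of your own. Each camera call takes 0.05 s, during which the arm holds its last target. There are 200 camera calls.

## Working session

There is one attempt and no reset: what is moved stays moved. The work goes in short steps, Python scripts to look and compute and a shell command to move; the robot and the scene stay as the last step left them, time stands still between calls to the robot, and variables do not carry over. Pictures are saved under pics/ and viewed, at most 10 in all, crops included, and the job is handed in when it is done.

```bash
mkdir -p pics; ls
python3 - <<'E'
from workcell import *
import cv2,pickle
o=observe();print({k:o[k] for k in("clock","ee_pos","tool_rot","grip_width","grasp_force")})
for n in("top","scene"):
    c=capture(n);pickle.dump(c,open(n+".pkl","wb"));cv2.imwrite(f"pics/{n}0.png",c["pixels"][...,::-1]);print(n,c["fx"],c["k1"],c["camera_from_world"])
E
```

```text
pics
{'clock': 0.0, 'ee_pos': array([0.2392595 , 0.49462497, 0.23047275]), 'tool_rot': array([ 2.23505174e-01,  9.74702299e-01, -8.46337480e-04, -3.86693581e-04]), 'grip_width': 0.9965843357623895, 'grasp_force': 0.0}
top 450.6309983951666 0.02288739130039993 [[ 1.76064444e-02 -9.99841116e-01 -2.78483589e-03  2.64295489e-04]
 [-9.79185929e-01 -1.66793194e-02 -2.02278809e-01  5.50833293e-01]
 [ 2.02200221e-01  6.28828272e-03 -9.79324016e-01  1.18493532e+00]
 [ 0.00000000e+00  0.00000000e+00  0.00000000e+00  1.00000000e+00]]
scene 425.7915338667812 -0.05379894866682885 [[-0.07601398  0.99695359  0.01747622  0.02939953]
 [ 0.56016963  0.05719734 -0.8264009  -0.25430734]
 [-0.82488294 -0.05302837 -0.56281092  1.76276787]
 [ 0.          0.          0.          1.        ]]
```

View pics/top0.png

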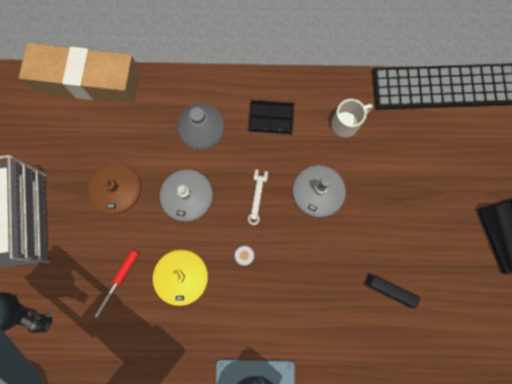

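View pics/scene0.png

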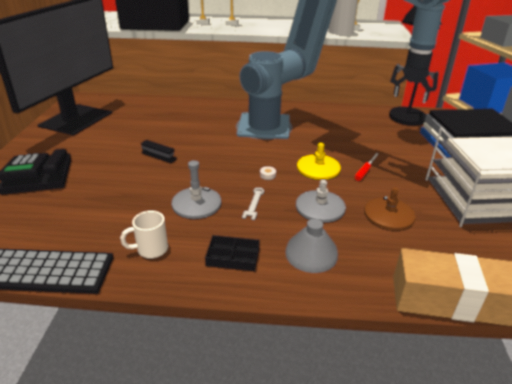

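The top view has four base-like things:
- Grey base at (186,194) with a short bare stem.
- Grey base at (319,190) carrying a tall grey tube, so it is finished.
- Brown base at (114,188).
- Yellow base at (180,277).

The grey shade is at (200,126). In the scene view the bare stem is at (321,200) and the tube at (195,175). I choose the grey base at top (186,194) and check it in a crop.

```bash
cat > h.py <<'E'
import numpy as np,cv2,pickle
from scipy.spatial.transform import Rotation as R
def slopes(c,uv):
    K=np.array([[c["fx"],0,c["cx"]],[0,c["fy"],c["cy"]],[0,0,1.]])
    p=cv2.undistortPoints(np.asarray(uv,float).reshape(-1,1,2),K,np.array([c["k1"],0,0,0.]))
    return np.c_[p.reshape(-1,2),np.ones(len(p))]
def w_from_c(c,o=None):
    if "camera_from_world" in c: return np.linalg.inv(c["camera_from_world"])
    T=np.eye(4);T[:3,:3]=R.from_quat(o["tool_rot"]).as_matrix();T[:3,3]=o["ee_pos"];return T@c["hand_eye"]
def cast(c,uv,z,o=None):
    T=w_from_c(c,o);d=slopes(c,uv)@T[:3,:3].T;return T[:3,3]+d*((z-T[2,3])/d[:,2])[:,None]
def cloud(c,o=None):
    h,w=c["z_map"].shape;g=np.stack(np.meshgrid(np.arange(w),np.arange(h)),-1).reshape(-1,2)
    T=w_from_c(c,o);return ((slopes(c,g)*c["z_map"].reshape(-1,1))@T[:3,:3].T+T[:3,3]).reshape(h,w,3)
E
python3 - <<'E'
from h import *
for n,b in(("top",(150,160,222,228)),("scene",(285,165,357,233))):
    c=pickle.load(open(n+".pkl","rb"));P=cloud(c);x0,y0,x1,y1=b
    q=P[y0:y1,x0:x1].reshape(-1,3);
    for lo,hi in((.012,.03),(.06,.08),(.09,.105)):
        s=q[(q[:,2]>lo)&(q[:,2]<hi)];print(n,lo,len(s),s.mean(0) if len(s) else "",s.min(0) if len(s) else "",s.max(0) if len(s) else "")
    s=c["pixels"][y0:y1,x0:x1,::-1];cv2.imwrite(f"pics/{n}_c.png",cv2.resize(s,None,fx=5,fy=5,interpolation=cv2.INTER_CUBIC))
a,b=[cv2.imread(f"pics/{n}_c.png")[:340] for n in("top","scene")];cv2.imwrite("pics/both.png",np.hstack([a,b]))
c=pickle.load(open("top.pkl","rb"));print(cast(c,[(186,194),(319,190),(114,188),(180,277)],.013),cast(c,[(183,188)],.097))
E
```

```text
top 0.012 1920 [0.53948659 0.20569197 0.02070653] [0.46760629 0.13363036 0.01200394] [0.61554959 0.28004479 0.0299612 ]
top 0.06 64 [0.53875435 0.20374545 0.0671246 ] [0.52653831 0.19160845 0.06062749] [0.55774349 0.22308786 0.07972197]
top 0.09 39 [0.54220342 0.20673504 0.09508592] [0.53423883 0.1979661  0.09136102] [0.55115205 0.21509847 0.1009601 ]
scene 0.012 1412 [0.49907538 0.20912656 0.02116035] [0.30945028 0.13660146 0.01207047] [0.61949746 0.33528045 0.02989479]
scene 0.06 97 [0.61024587 0.19337315 0.07085671] [0.53338228 0.1401124  0.06004706] [0.75746308 0.22277858 0.07992923]
scene 0.09 140 [0.71709666 0.18079501 0.09884183] [0.53459832 0.15551291 0.09004354] [0.77329689 0.21672797 0.10494329]
[[ 0.54519816  0.20570801  0.013     ]
 [ 0.56327902 -0.17291015  0.013     ]
 [ 0.55914718  0.41159384  0.013     ]
 [ 0.31321734  0.21073989  0.013     ]] [[0.54497027 0.20089247 0.097     ]]
```

View pics/both.png

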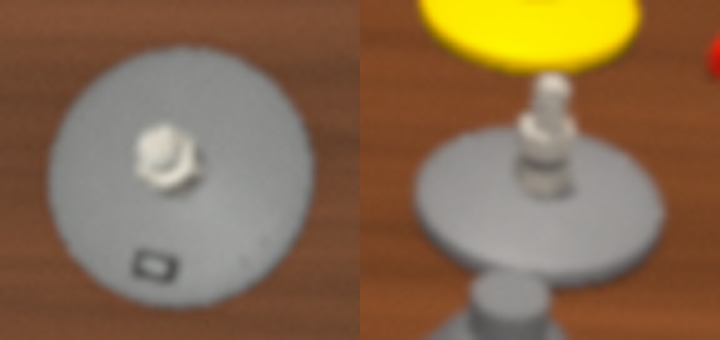

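The crop confirms it. Stem top is at crop (155,155) in the top view, with two stacked nuts and no tube. The axis is near (0.542, 0.206). I move above it.

```bash
python3 -m handwheel '[{"linear":[3.8,-3.6,0],"twist":[0,0,0]},{"linear":[3.8,-3.6,0],"twist":[0,0,0]},{"linear":[3.8,-3.6,0],"twist":[0,0,0]},{"linear":[3.8,-3.6,0],"twist":[0,0,0]}]' 1 && python3 -m handwheel '[{"linear":[3.8,-3.6,0],"twist":[0,0,0]},{"linear":[3.8,-3.6,0],"twist":[0,0,0]},{"linear":[3.8,-3.6,0],"twist":[0,0,0]},{"linear":[3.8,-3.6,0],"twist":[0,0,0]},{"linear":[0,0,0],"twist":[0,0,0]}]'
python3 - <<'E'
from workcell import *
from h import *
o=observe();c=capture("wrist");pickle.dump((c,o),open("w.pkl","wb"));cv2.imwrite("pics/w0.png",c["pixels"][...,::-1])
print(o["ee_pos"],R.from_quat(o["tool_rot"]).as_matrix().round(3),o["joint_pos"],c["hand_eye"].round(3))
P=cloud(c,o).reshape(-1,3)
m=np.hypot(P[:,0]-.542,P[:,1]-.206)<.03
for lo,hi in((.05,.075),(.09,.105)):
    s=P[m&(P[:,2]>lo)&(P[:,2]<hi)];print(lo,len(s),s.mean(0),s.min(0),s.max(0),np.percentile(s[:,2],[50,90]))
T=np.linalg.inv(w_from_c(c,o))
for z in(.097,.065,.046):
    q=T@np.array([.542,.206,z,1]);print(z,c["fx"]*q[:2]/q[2]+[c["cx"],c["cy"]])
E
```

```text
clock: 0.6
ee_pos: [0.3924, 0.3498, 0.231]
tool_rot: [0.223, 0.975, -0.0, -0.0]
contact_force: [0.8, 0.2, -0.7]
grip_width: 1.002
grasp_force: 0.0
clock: 1.23
ee_pos: [0.5458, 0.2041, 0.2303]
tool_rot: [0.226, 0.974, -0.001, -0.0]
contact_force: [-0.3, 0.1, 0.4]
grip_width: 1.001
grasp_force: 0.0
[0.5458245  0.20405317 0.23032661] [[-0.898  0.44  -0.001]
 [ 0.44   0.898 -0.001]
 [ 0.    -0.001 -1.   ]] [ 1.67021560e-01  3.18471303e-01  1.45501010e+00 -9.43994591e-04
  1.36878917e+00 -9.48131955e-01] [[ 0.001 -0.956 -0.293  0.075]
 [ 1.     0.001 -0.     0.002]
 [ 0.    -0.293  0.956 -0.142]
 [ 0.     0.     0.     1.   ]]
0.05 340 [0.53983454 0.21085122 0.06475508] [0.52819795 0.19279883 0.05057314] [0.5626045 0.223589  0.0741764] [0.06550708 0.06730439]
0.09 257 [0.54469955 0.20827506 0.09517818] [0.5358294  0.19862125 0.09024236] [0.55475576 0.21733032 0.09822225] [0.09567657 0.09706779]
0.097 [248.42906663 177.66966146]
0.065 [248.64082801 170.76702557]
0.046 [248.7481274 167.2694631]
```

Run:
```python
from h import *
c,o=pickle.load(open("w.pkl","rb"))
s=c["pixels"][130:220,190:310,::-1];cv2.imwrite("pics/wc.png",cv2.resize(s,None,fx=6,fy=6,interpolation=cv2.INTER_CUBIC))
```

```text
(no output)
```

View pics/wc.png

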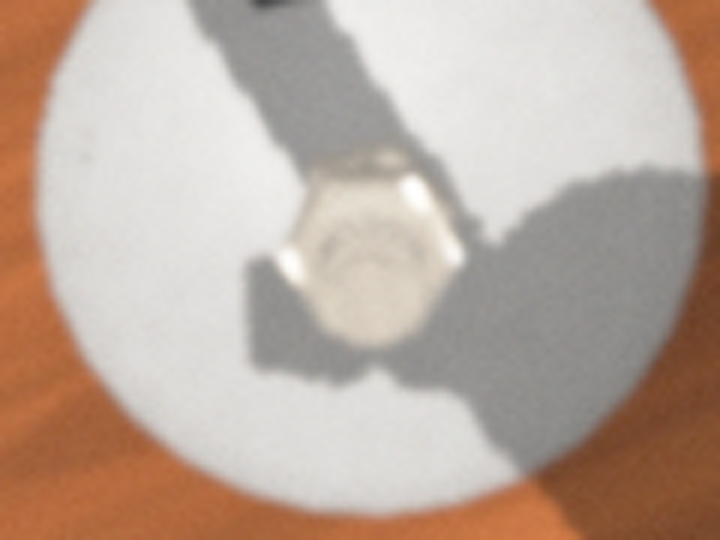

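The nut's hexagon is clear in the crop: left corner (285,260), right corner (465,253), upper corners (318,180) and (412,177), stem-top centre (372,285).

Run:
```python
from h import *
c,o=pickle.load(open("w.pkl","rb"))
u=lambda a:np.array(a)/6-.4+[190,130]
p=cast(c,u([(285,260),(465,253),(318,180),(412,177)]),.0655,o)[:,:2];print(p.round(4))
print("centre",p[:2].mean(0),"stem",cast(c,u([(372,285)]),.097,o))
for a,b,k in((0,1,0),(2,3,0),(0,2,60),(3,1,-60)):
    d=p[b]-p[a];print(np.hypot(*d),np.degrees(np.arctan2(d[1],d[0])))
M=R.from_quat(o["tool_rot"]).as_matrix();print("tool y",np.degrees(np.arctan2(M[1,1],M[0,1])))
```

```text
[[0.5383 0.193 ]
 [0.5523 0.2246]
 [0.5272 0.2056]
 [0.5345 0.2219]]
centre [0.54531118 0.2088044 ] stem [[0.54289704 0.20923008 0.097     ]]
0.034590968505266856 66.24627063922672
0.017811518893065932 65.8057157092867
0.016845875194302938 131.37156520746294
0.01798273858224773 8.866815226776367
tool y 63.904460055505474
```

Flat normals lie near 37/97/157 deg. I turn +33 deg so the tool y is at 97, recentre, lower to z 0.13 and look again.

```bash
python3 -m handwheel '[{"linear":[-0.2,0.45,-2.5],"twist":[0,0,0.144]},{"linear":[0,0,-2.5],"twist":[0,0,0.144]},{"linear":[0,0,-2.5],"twist":[0,0,0.144]},{"linear":[0,0,-2.5],"twist":[0,0,0.144]},{"linear":[0,0,0],"twist":[0,0,0]}]' 1
python3 - <<'E'
from workcell import *
from h import *
o=observe();c=capture("wrist");pickle.dump((c,o),open("w1.pkl","wb"))
M=R.from_quat(o["tool_rot"]).as_matrix();print(o["ee_pos"],"tool y",np.degrees(np.arctan2(M[1,1],M[0,1])),M[2],o["joint_pos"])
P=cloud(c,o).reshape(-1,3);m=np.hypot(P[:,0]-.544,P[:,1]-.2085)<.03
for lo,hi in((.062,.069),(.093,.105)):
    s=P[m&(P[:,2]>lo)&(P[:,2]<hi)];print(lo,len(s),s.mean(0),s.min(0),s.max(0),np.percentile(s[:,2],[50,90]))
T=np.linalg.inv(w_from_c(c,o));q=T@np.array([.544,.2085,.065,1]);u,v=(c["fx"]*q[:2]/q[2]+[c["cx"],c["cy"]]).astype(int)
print(u,v);x0=max(u-66,0);y0=max(v-50,0);print(x0,y0)
cv2.imwrite("pics/w1.png",cv2.resize(c["pixels"][y0:y0+100,x0:x0+132,::-1],None,fx=6,fy=6,interpolation=cv2.INTER_CUBIC))
E
```

```text
clock: 1.9
ee_pos: [0.5388, 0.2124, 0.1293]
tool_rot: [-0.063, 0.998, -0.0, -0.003]
contact_force: [0.4, -0.0, -0.1]
grip_width: 0.998
grasp_force: 0.0
[0.53882695 0.21243929 0.12934088] tool y 97.18560252149646 [ 5.35130045e-03  7.66263769e-05 -9.99985679e-01] [ 1.82824577e-01  3.98429753e-01  1.59806444e+00  4.20136103e-04
  1.15043661e+00 -1.51355685e+00]
0.062 571 [0.53958969 0.207979   0.0657207 ] [0.52781133 0.19309651 0.06218255] [0.55635016 0.22325518 0.06897944] [0.06576551 0.06697858]
0.093 484 [0.54430954 0.20800882 0.0956332 ] [0.53560027 0.19850715 0.09300296] [0.55473731 0.21723614 0.09868075] [0.09608854 0.09706659]
242 208
176 158
```

View pics/w1.png

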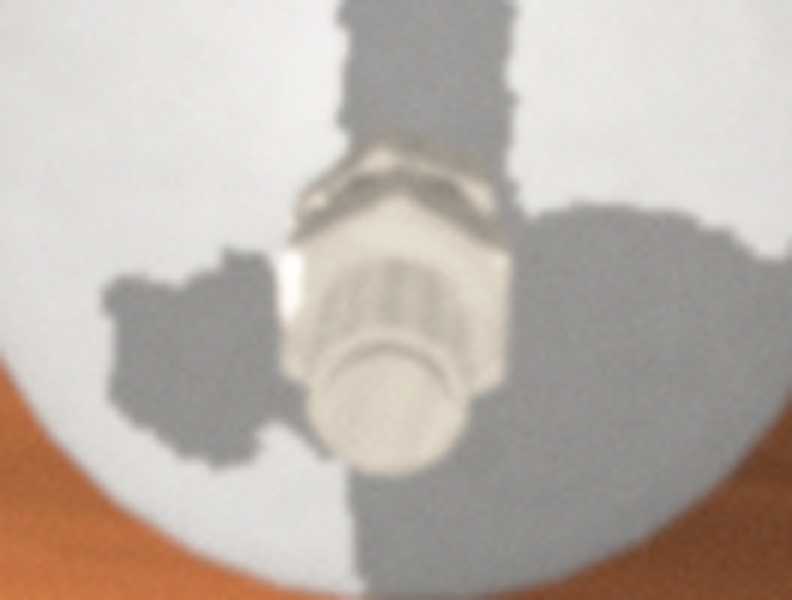

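The flats now stand left (≈287) and right (≈507) in the crop, with the far corner at (397,195) and the stem top at (388,410).

Run:
```python
from h import *
c,o=pickle.load(open("w1.pkl","rb"))
u=lambda a:np.array(a)/6-.4+[176,158]
p=cast(c,u([(288,248),(282,376),(512,250),(503,382),(397,195)]),.0655,o)[:,:2];print(p.round(4),p[:4].mean(0))
print("stem",cast(c,u([(388,410)]),.097,o))
for a,b in((1,0),(3,2),(0,4),(4,2)):
    d=p[b]-p[a];print(np.hypot(*d),np.degrees(np.arctan2(d[1],d[0])))
M=R.from_quat(o["tool_rot"]).as_matrix();d=M[:2,1];print("offset along tool y",(p[:4].mean(0)-o["ee_pos"][:2])@d)
```

```text
[[0.5375 0.1928]
 [0.5558 0.1938]
 [0.534  0.2223]
 [0.5529 0.2237]
 [0.5283 0.2063]] [0.54504928 0.2081321 ]
stem [[0.54484409 0.2081114  0.097     ]]
0.01840569244294014 -176.9625252965153
0.01897612030527522 -175.81732640453362
0.01628570915435829 124.0264871426853
0.01699689295264819 70.59589664957177
offset along tool y -0.005051679298941607
```

```bash
python3 -m handwheel '[{"linear":[0.6,-0.43,0],"twist":[0,0,-0.05]},{"linear":[0,0,-2.5],"twist":[0,0,0]},{"linear":[0,0,-2.5],"twist":[0,0,0]},{"linear":[0,0,-2.3],"twist":[0,0,0]},{"linear":[0,0,0],"twist":[0,0,0]}]' 1
python3 -c "
from workcell import *
o=observe();print(o['ee_pos'],o['contact_force'],o['ft_torque'])"
```

```text
clock: 2.58
ee_pos: [0.5467, 0.2076, 0.0581]
tool_rot: [-0.037, 0.999, -0.0, -0.001]
contact_force: [-0.9, -0.0, 0.5]
grip_width: 0.995
grasp_force: 0.0
[0.54673959 0.20761133 0.05809184] [-0.85729554 -0.01071924  0.4699187 ] [-0.05084168  0.03878845  0.02875416]
```

```bash
python3 -m handwheel '[{"linear":[-0.15,0.05,-1.1],"twist":[0,0,0]},{"linear":[0,0,0],"twist":[0,0,0]}]' 1; python3 -m handwheel '[{"linear":[0,0,0],"twist":[0,0,0]},{"linear":[0,0,0],"twist":[0,0,0]},{"linear":[0,0,0],"twist":[0,0,0]},{"linear":[0,0,0],"twist":[0,0,0]},{"linear":[0,0,0],"twist":[0,0,0]}]' 0 20;  python3 -m handwheel '[{"linear":[0,0,0],"twist":[0,0,0]},{"linear":[0,0,0],"twist":[0,0,0]},{"linear":[0,0,0],"twist":[0,0,0]}]'
```

```text
clock: 2.82
ee_pos: [0.546, 0.208, 0.0476]
tool_rot: [-0.037, 0.999, 0.0, 0.0]
contact_force: [0.2, -0.6, 1.0]
grip_width: 1.0
grasp_force: 0.0
clock: 3.45
ee_pos: [0.5464, 0.2064, 0.048]
tool_rot: [-0.038, 0.999, -0.001, 0.0]
contact_force: [-0.2, -5.5, 5.8]
grip_width: 0.345
grasp_force: 24.6
clock: 3.82
ee_pos: [0.5465, 0.2064, 0.048]
tool_rot: [-0.038, 0.999, -0.001, 0.0]
contact_force: [-1.1, -6.2, 4.2]
grip_width: 0.341
grasp_force: 24.6
```

```bash
python3 -m handwheel '[{"linear":[-0.1,-0.15,0],"twist":[0,0,0]},{"linear":[0,0,-0.01],"twist":[0,0,-0.18]},{"linear":[0,0,-0.01],"twist":[0,0,-0.18]},{"linear":[0,0,-0.01],"twist":[0,0,-0.18]},{"linear":[0,0,-0.01],"twist":[0,0,-0.18]}]' 0 60;  python3 -m handwheel '[{"linear":[0,0,-0.01],"twist":[0,0,-0.18]},{"linear":[0,0,-0.01],"twist":[0,0,-0.18]},{"linear":[0,0,-0.01],"twist":[0,0,-0.18]},{"linear":[0,0,-0.01],"twist":[0,0,-0.18]},{"linear":[0,0,0],"twist":[0,0,0]}]'
python3 -c "
from workcell import *
o=observe();print(o['ee_pos'],o['contact_force'],o['ft_torque'],o['joint_pos'])"
```

```text
clock: 4.45
ee_pos: [0.5461, 0.205, 0.0478]
tool_rot: [0.32, 0.948, -0.001, 0.001]
contact_force: [-0.3, -6.2, 5.0]
grip_width: 0.332
grasp_force: 62.9
clock: 5.08
ee_pos: [0.5451, 0.2043, 0.0472]
tool_rot: [0.631, 0.776, -0.001, 0.001]
contact_force: [-2.2, -8.3, 7.0]
grip_width: 0.334
grasp_force: 63.1
[0.54510782 0.2043443  0.04721815] [-2.24208325 -8.33906396  7.01842002] [-1.36220162  0.2706584  -0.00264083] [ 0.16892796  0.49629414  1.67463855 -0.00345724  0.97134212 -0.0334461 ]
```

```bash
for i in 1 2 3; do python3 -m handwheel '[{"linear":[0,0,-0.011],"twist":[0,0,-0.18]},{"linear":[0,0,-0.011],"twist":[0,0,-0.18]},{"linear":[0,0,-0.011],"twist":[0,0,-0.18]},{"linear":[0,0,-0.011],"twist":[0,0,-0.18]},{"linear":[0,0,-0.011],"twist":[0,0,-0.18]}]'; python3 -c "
from workcell import *
o=observe();print(o['ft_torque'],o['joint_pos'][5])"; done
```

```text
clock: 5.7
ee_pos: [0.5436, 0.2046, 0.0465]
tool_rot: [0.907, 0.422, -0.002, 0.001]
contact_force: [-5.8, -6.3, 9.1]
grip_width: 0.335
grasp_force: 63.5
[-1.17732711  1.04245219 -0.01748685] 0.8703809371236212
clock: 6.32
ee_pos: [0.5429, 0.2059, 0.0459]
tool_rot: [1.0, -0.014, -0.002, 0.0]
contact_force: [-7.9, -1.1, 10.0]
grip_width: 0.333
grasp_force: 63.5
[-0.3283165   1.25180088  0.02693995] 1.770377802630322
clock: 6.95
ee_pos: [0.5435, 0.2072, 0.0455]
tool_rot: [0.894, -0.448, -0.001, 0.0]
contact_force: [-5.2, 2.7, 8.8]
grip_width: 0.341
grasp_force: 63.3
[0.52863536 0.93927152 0.04878587] 2.6703997005064752
```

```bash
python3 -m handwheel '[{"linear":[0,0,0],"twist":[0,0,0]},{"linear":[0,0,0],"twist":[0,0,0]},{"linear":[0,0,0],"twist":[0,0,0]},{"linear":[0,0,0],"twist":[0,0,0]},{"linear":[0,0,0],"twist":[0,0,0]}]' 1
python3 -c "
from workcell import *
o=observe();print(o['ee_pos'],o['contact_force'],o['ft_torque'],o['joint_pos'][5])"
```

```text
clock: 7.58
ee_pos: [0.5451, 0.2062, 0.0448]
tool_rot: [0.895, -0.445, -0.0, 0.0]
contact_force: [0.5, -0.5, 0.5]
grip_width: 0.998
grasp_force: 0.0
[0.54512358 0.20621175 0.04476744] [ 0.4504251  -0.51488667  0.47240087] [-0.01829405 -0.06517268 -0.04137274] 2.664127044593159
```

```bash
for i in 1 2 3 4; do python3 -m handwheel '[{"linear":[-0.01,0,0],"twist":[0,0,0.182]},{"linear":[0,0,0],"twist":[0,0,0.182]},{"linear":[0,0,0],"twist":[0,0,0.182]},{"linear":[0,0,0],"twist":[0,0,0.182]},{"linear":[0,0,0],"twist":[0,0,0.182]}]' >/dev/null; done; python3 -m handwheel '[{"linear":[0,0,0],"twist":[0,0,0.182]},{"linear":[0,0,0],"twist":[0,0,0.182]},{"linear":[0,0,0],"twist":[0,0,0.182]},{"linear":[0,0,0],"twist":[0,0,0]},{"linear":[0,0,0],"twist":[0,0,0]}]'
python3 -c "
from workcell import *
o=observe();print(o['ee_pos'],o['contact_force'],o['ft_torque'],o['joint_pos'][5])"
```

```text
clock: 10.7
ee_pos: [0.5447, 0.2063, 0.0448]
tool_rot: [-0.059, 0.998, -0.0, 0.0]
contact_force: [0.0, 0.8, -0.2]
grip_width: 0.997
grasp_force: 0.0
[0.5447297  0.20626475 0.04484676] [ 0.00347393  0.76401893 -0.17376056] [ 0.03128956 -0.01390891  0.01793417] -1.5179919218875906
```

Regrip at 120 N and continue, watching the torque.

```bash
python3 -m handwheel '[{"linear":[0,0,0],"twist":[0,0,0]},{"linear":[0,0,0],"twist":[0,0,0]},{"linear":[0,0,0],"twist":[0,0,0]},{"linear":[0,0,0],"twist":[0,0,0]},{"linear":[0,0,0],"twist":[0,0,0]}]' 0 120; python3 -m handwheel '[{"linear":[0,0,0],"twist":[0,0,0]},{"linear":[0,0,0],"twist":[0,0,-0.18]},{"linear":[0,0,0],"twist":[0,0,-0.18]},{"linear":[0,0,0],"twist":[0,0,-0.18]},{"linear":[0,0,0],"twist":[0,0,-0.18]}]'
python3 -c "
from workcell import *
o=observe();print(o['ft_torque'],o['joint_pos'][5])"; python3 -m handwheel '[{"linear":[0,0,0],"twist":[0,0,-0.18]},{"linear":[0,0,0],"twist":[0,0,-0.18]},{"linear":[0,0,0],"twist":[0,0,-0.18]},{"linear":[0,0,0],"twist":[0,0,-0.18]}]'
python3 -c "
from workcell import *
o=observe();print(o['contact_force'],o['ft_torque'],o['joint_pos'][5])"
```

```text
clock: 11.32
ee_pos: [0.5448, 0.206, 0.0453]
tool_rot: [-0.06, 0.998, -0.0, 0.0]
contact_force: [-0.5, -2.8, 4.5]
grip_width: 0.319
grasp_force: 118.2
clock: 11.95
ee_pos: [0.5448, 0.2059, 0.045]
tool_rot: [0.298, 0.955, -0.0, 0.0]
contact_force: [-1.8, -3.6, 2.8]
grip_width: 0.324
grasp_force: 118.1
[-0.40524124  0.17126335  0.00621857] -0.795426599062577
clock: 12.45
ee_pos: [0.5446, 0.2058, 0.0446]
tool_rot: [0.615, 0.789, -0.0, 0.0]
contact_force: [-0.6, -2.3, -0.3]
grip_width: 0.314
grasp_force: 118.2
[-0.5818347  -2.30437126 -0.25505753] [-0.47903699 -0.0282251   0.02322289] -0.07544880518671383
```

```bash
for i in 1 2 3; do python3 -m handwheel '[{"linear":[0,0,0],"twist":[0,0,-0.15]},{"linear":[0,0,0],"twist":[0,0,-0.15]}]' | grep -E "ee_pos|grip_w|contact"; python3 -c "
from workcell import *
o=observe();print(o['ft_torque'][2],o['joint_pos'][5],o['effort'][5])"; done
```

```text
ee_pos: [0.5446, 0.2058, 0.0445]
contact_force: [0.4, -2.6, 0.2]
grip_width: 0.32
0.047578866287319235 0.2235659222891247 -1.5540655329823494
ee_pos: [0.5445, 0.2058, 0.0443]
contact_force: [-0.2, -3.0, -1.8]
grip_width: 0.318
0.43838311347712183 0.5230303302879434 -1.1758511513471603
ee_pos: [0.5444, 0.2058, 0.0442]
contact_force: [0.2, -2.3, -1.9]
grip_width: 0.322
0.44458611928264713 0.8229014660369597 -1.1400765180587769
```

Washer met (torque 0.44); I continue until the torque soars.

```bash
for i in 1 2; do python3 -m handwheel '[{"linear":[0,0,0],"twist":[0,0,-0.12]},{"linear":[0,0,0],"twist":[0,0,-0.12]}]' | grep -E "ee_pos|grip_w|contact"; python3 -c "
from workcell import *
o=observe();print(o['ft_torque'][2],o['joint_pos'][5])"; done
```

```text
ee_pos: [0.5444, 0.2058, 0.044]
contact_force: [0.5, -1.9, -1.9]
grip_width: 0.325
0.4935006728885503 1.0618642551837403
ee_pos: [0.5443, 0.2058, 0.0439]
contact_force: [0.2, -2.1, -3.6]
grip_width: 0.317
0.5327813896602324 1.3017980614313749
```

```bash
python3 -m handwheel '[{"linear":[0,0,0],"twist":[0,0,-0.1]}]' | grep -E "ee_pos|grip_w|contact"; python3 -c "
from workcell import *
o=observe();print(o['ft_torque'][2],o['joint_pos'][5])"
```

```text
ee_pos: [0.5443, 0.2059, 0.0439]
contact_force: [1.3, -0.8, -4.8]
grip_width: 0.318
0.7847115858634897 1.40126688582129
```

The torque soared to 0.78, so the washer is flat. I let go and rise.

```bash
python3 -m handwheel '[{"linear":[0,0,0],"twist":[0,0,0]},{"linear":[0,0,0],"twist":[0,0,0]},{"linear":[0,0,0],"twist":[0,0,0]},{"linear":[0,0,0],"twist":[0,0,0]},{"linear":[0,0,0],"twist":[0,0,0]}]' 1; python3 -m handwheel '[{"linear":[0,0,2],"twist":[0,0,0]},{"linear":[0,0,3],"twist":[0,0,0]},{"linear":[0,0,5],"twist":[0,0,0]},{"linear":[0,0,5],"twist":[0,0,0]},{"linear":[0,0,0],"twist":[0,0,0]}]'
python3 - <<'E'
from workcell import *
from h import *
o=observe();c=capture("wrist")
P=cloud(c,o).reshape(-1,3);r=np.hypot(P[:,0]-.5446,P[:,1]-.2062)
s=P[(r<.015)&(r>.011)&(P[:,2]>.055)&(P[:,2]<.07)];print(o["contact_force"],len(s),np.percentile(s[:,2],[50,75,90]))
T=np.linalg.inv(w_from_c(c,o));q=T@np.array([.5446,.2062,.062,1]);u,v=(c["fx"]*q[:2]/q[2]+[c["cx"],c["cy"]]).astype(int)
cv2.imwrite("pics/w2.png",cv2.resize(c["pixels"][v-50:v+50,u-60:u+60,::-1],None,fx=5,fy=5,interpolation=cv2.INTER_CUBIC))
E
```

```text
clock: 14.45
ee_pos: [0.5448, 0.2063, 0.045]
tool_rot: [0.985, 0.171, 0.0, -0.0]
contact_force: [0.1, -0.8, -0.0]
grip_width: 0.999
grasp_force: 0.0
clock: 15.08
ee_pos: [0.5475, 0.2069, 0.1999]
tool_rot: [0.985, 0.171, 0.005, -0.0]
contact_force: [0.4, -0.6, 0.0]
grip_width: 0.996
grasp_force: 0.0
[ 0.3556334  -0.57638037  0.00451758] 190 [0.06148372 0.06212768 0.06258981]
```

View pics/w2.png

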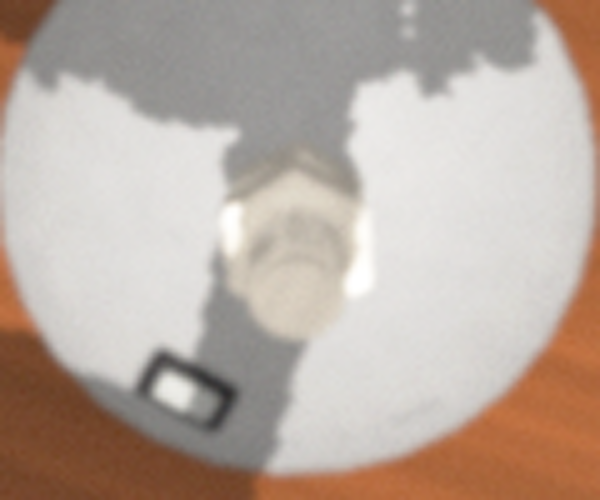

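The jam nut (crop (295,225)) sits down on the stack. Its top is at about 61.5 mm, where a flat washer puts it (61.4 mm), and the gripper is clear.

```bash
python3 -c "
from workcell import *
print(hand_in())"
```

```text
the job is handed in; nothing more can be done
None
```

The jam nut is run down and tight on the flattened washer (torque rose to 0.78 N m, nut top at about 61.5 mm), the gripper is clear, and the job is handed in; I did not measure the lower nut's angle afterwards, but the fingers stayed above it throughout.

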